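# Fit the retaining spring of a shaker tray

## Robot

A 6-joint arm with a two-finger parallel gripper is mounted at the origin on a cart in front of the work surface, level with it; the furniture and walls round the work are solid. World frame = base frame: x ahead of the robot, y to its left, z up, the work surface at z = 0. Lengths are in m, angles in degrees, forces in N, time in s.
With the tool pointing down it reaches from about 0.25 to 0.725 m from the base axis. Payload 9.7 kg.
Tool frame: the origin (TCP) lies between the finger pads; the fingertips stand 11 mm ahead of it and the grasp point (between the pads) lies 8 mm behind it; y points along the fingers, x is the direction in which the jaws open and shut, and the axes are right-handed (so a half turn about y gives the same grasp; the last joint's range is limited). The gripper opens to 85 mm and grips with 20 to 120 N. Pads are 22 mm wide; open, the fingers measure 114 mm over their backs; the gripper's body (76 mm by 85 mm) begins 54 mm behind the grasp point. The pads swing forward as they close: fully open they stand 13 mm farther back than shut.
Start: joints at [-65.26, 4.979, 10.078, 95.1, 0, 90], TCP at [0.23, -0.5, 0.242] pointing down, gripper open.
Joint ranges: [-179.16, 179.16], [-48.56, 103.87], [-65.8, 70.77], [-126.05, 130.52], [-82.76, 87.17], [-180, 180]. Speed limits (degrees/s): [127.2, 127.2, 147.25, 180, 180, 180].

## Interface

Orientations are given as [roll, pitch, yaw] about the fixed x, y, z axes, in that order (R = Rz(yaw) Ry(pitch) Rx(roll)).
In Python, from workcell import bot, vision gives the robot as it stands. The module is installed in compiled form; this text tells all that it offers.
- The arm moves only by the shell command python3 -m crank 'ROWS' [OPENING] [FORCE]. ROWS is text: rows parted by semicolons, each of 6 numbers parted by spaces: the shift along the tool's x, y, z in m, then the turn, a rotation vector about the tool's x, y, z in rad. A call has 1 to 8 rows; each row is the pose to reach, as a shift and turn from the pose commanded when the call began, along the tool's axes at that moment; what a row does not reach only later rows make up. A row lasts 1/10 s, in which the tool goes at most 50 mm and 8.59 degrees, less where a joint would pass 70% of its speed; a pose out of reach is approached as far as the arm can. A call with a gripper value outside its range is refused whole. OPENING is the gripper's target within -1 to 1 (shut at 1, half-way at 0, fully open at -1), set as the call begins (- or left out, the last holds). The fingers move at their own pace and stop on an object; FORCE is the grip in N (left out, the last holds). Time passes only in rows, so rows that repeat a pose let the fingers close. It gives the time, the measured TCP pose, the force and the opening at its end, in the units of the state.
- bot.get_obs(): the state, without advancing time (a new reading comes with each control period).
- vision.camera(name): name is "scene" or "top" or "wrist"; returns the picture (480x640x3 uint8, red, green, blue); there is no depth.
- vision.get_calibration(name): a dict with "fx", "fy", "cx", "cy" (pixels), "rvec" (rotation vector, rad) and "tvec" (3), from world to camera coordinates, as OpenCV has them. Camera axes: x right, y down, z forward; pixel columns grow to the right and rows downward; lengths in m; the calibration is good to about 2 mm. The wrist camera is an equidistant fisheye: a pixel r from the principal point sees the ray r / f radians off the axis. A picture is of the moment at which its call begins: read the wrist's pose just before it. get_calibration takes no time and is no camera call; for the wrist camera it gives the pose at the moment of the call.
- bot.job_done(): hands the job in, once; it reports no verdict.
The state is a dict: "time": time; "q": joint angles; "qd": joint speeds; "joint_efforts": joint torques, N m; "ee_pos": TCP position; "tcp_rot": TCP orientation; "wrist_force": force on the tool from outside, world axes, zero at the start; "torque": the same for the moment, N m; "opening": finger opening in m.
Only numpy, scipy, OpenCV 4.12 (cv2) and the standard library are available. Lean on these libraries where they do the work, as an engineer would, in place of code of your own. Each camera call takes 0.05 s, during which the arm holds its last target. There are 200 camera calls.

## Task

Fit the retaining spring along the front rail of the shaker tray, to guard the sample jars: first hook its hook end down through the oblong hole in the rail, then take the other end, stretch the spring and put its eye down over the post at the far end of the rail, all the way below the post's head. Leave the spring stretched between hole and post with nothing holding it, and the jars upright where they stand.

Things in the scene. Friction and masses are not known exactly. Their poses are not given: they have to be found in the camera images.
- tray: Shaker tray, fixed, 310 x 145 mm; origin on the bench under the middle of the rail, x along the rail from hole to post, y to the robot's side. The steel channel rail is 300 long, 34 wide, its flat top 44 mm above the bench. Jars stand on the -y side, centres 66 mm from the rail's middle line at x = -70, 0 and 70; behind them a wire guard 64 mm high at y = -108.
- slot (a point): Oblong through hole, 22 mm long (x, along the rail) and 12 mm wide (y), in the 4 mm top plate of the rail, 112 mm from the rail's middle. The point is its centre at the rail's top surface. Same axes as the tray. Below the plate the rail is hollow for 32 mm.
- post_top (a point): Steel post fixed on the rail's middle line near its other end, 217 to 237 mm from the hole's centre (where it is clamped varies). The point is the middle of its top, 17 mm above the rail's top. Neck 12 mm in diameter, up to 11 mm above the rail; then a head 18 mm in diameter, 6 mm high, with a bevelled top.
- hook_tab (a point): Spring, hook end: middle of its upright grey finger tab (30 long, 10 thick, 30 tall) on a steel sleeve (30 long, 24 wide, 18 high). The point is 34 mm above the sleeve's flat underside, 13 below the tab's top. x runs along the spring from hook to eye, y across the tab, z up. Spring: 0.14 kg, 198 mm long when slack; it stretches along its length and does not bend.
- hook_bend (a point): Foot of the hook's upright shank (centre of the 6 mm wire), 29 mm back (-x) of the hook tab's point, 23 mm below the sleeves' underside. The tip is bent from here to x = +12; seen from above the hook in the hole covers x = -3 to +12. Drawn tight, the shank bears on the post-side end of the hole and the tip lies under the plate.
- eye_tab (a point): Middle of the same grey finger tab, on the same sleeve, at the spring's eye end; same axes as the hook tab, from which it is 110 mm when slack.
- eye (a point): Centre of the flat-lying round steel eye beyond that sleeve, 37 mm beyond (+x) the eye tab's point and 28 mm below it, 6 mm above the sleeves' underside. Inside diameter 26 mm, wire 6 mm. From hook shank to eye centre: 176 mm when slack.
- eye_end (a joint): Stretch of the spring in m: 0 slack, at most 0.08. It pulls with 1.4 N at the start of stretching and 180 N/m more.
- carton: White carton, fixed, 75 (x) x 150 (y) x 55 mm high, origin under its middle. The spring waits on top along its y axis, the hook hanging over the carton's -y end.
- jar0_mid (a point): Loose sample jar with screw lid (nearest the hole of the three on the tray), 54 mm in diameter, 69 mm tall, 0.12 kg: centre, half-way up.
- jar1_mid (a point): Loose sample jar with screw lid (middle of the three on the tray), 54 mm in diameter, 69 mm tall, 0.12 kg: centre, half-way up.
- jar2_mid (a point): Loose sample jar with screw lid (nearest the post of the three on the tray), 54 mm in diameter, 69 mm tall, 0.12 kg: centre, half-way up.

How it is judged:
By the outcome, as a careful person would: the job done as asked, in the order asked, and still so for the second after the job is handed in, with the robot touching nothing.
It also fails if it takes over 42 s, if anything falls off the work surface, if the arm or the gripper's body presses on something with over 40 N, if the wrist force passes 120 N, or if a joint passes its speed limit or range.

## Working session

There is one attempt and no reset: what is moved stays moved. The work goes in short steps, Python scripts to look and compute and a shell command to move; the robot and the scene stay as the last step left them, time stands still between calls to the robot, and variables do not carry over. Pictures are saved under pics/ and viewed, about 8 in all and at most 12, crops included, and the job is handed in when it is done.

```bash
mkdir -p pics; ls
python3 - <<'E'
from workcell import bot, vision
import cv2
o=bot.get_obs(); print(o['time'],o['ee_pos'],o['tcp_rot'],o['opening'],o['wrist_force'])
ims=[]
for n in ['scene','top']:
    im=vision.camera(n)[:,:,::-1]; cv2.imwrite(f'pics/{n}0.png',im); c=vision.get_calibration(n); print(n,c)
E
```

```text
pics
0.0 [ 0.23006301 -0.49932451  0.24156655] [-8.99996627e+01  7.89495320e-02 -6.52629297e+01] 0.08532216952404167 [-0.99200124  0.19932596  0.05976299]
scene {'fx': 550.969295912217, 'fy': 550.969295912217, 'cx': 329.32590570222624, 'cy': 234.60358111642483, 'rvec': array([ 2.34508768,  0.70396363, -0.28804827]), 'tvec': array([-0.53599464, -0.07740732,  1.09671007])}
top {'fx': 486.183588911972, 'fy': 486.183588911972, 'cx': 319.0938711350497, 'cy': 250.3761267190318, 'rvec': array([ 2.103791  , -2.12138939,  0.22305915]), 'tvec': array([0.12907471, 0.57012768, 0.80446904])}
```

View pics/top0.png

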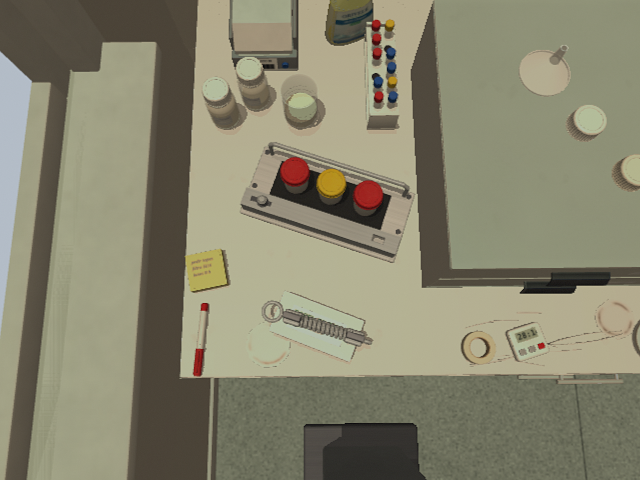

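View pics/scene0.png

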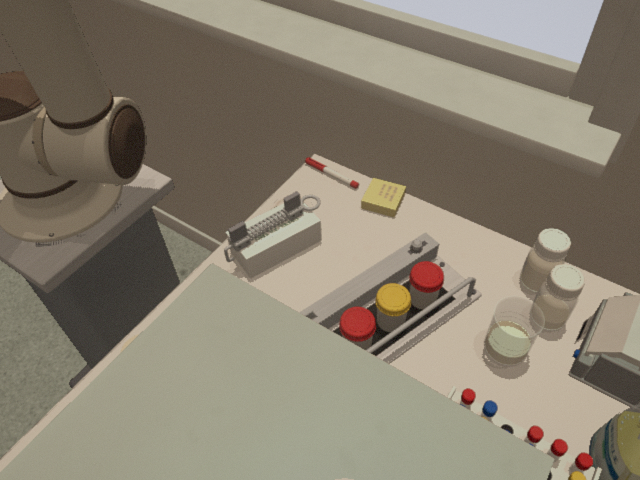

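```bash
cat > h.py <<'E'
import numpy as np, cv2
from workcell import bot, vision
def cal(n):
    c=vision.get_calibration(n); R=cv2.Rodrigues(np.array(c['rvec'],float))[0]; return c,R,np.array(c['tvec'],float).ravel()
def ray(n,u,v,z,C=None):
    c,R,t=C or cal(n); x=(u-c['cx'])/c['fx']; y=(v-c['cy'])/c['fy']
    if n=='wrist':
        r=np.hypot(x,y); k=np.tan(r)/r if r>0 else 1; x*=k;y*=k
    d=R.T@np.array([x,y,1.]); o=-R.T@t; return o+d*(z-o[2])/d[2]
def proj(n,p,C=None):
    c,R,t=C or cal(n); q=R@np.array(p,float)+t
    if n=='wrist':
        r=np.hypot(q[0],q[1]); th=np.arctan2(r,q[2]); x,y=q[:2]/r*th
    else: x,y=q[:2]/q[2]
    return np.array([x*c['fx']+c['cx'],y*c['fy']+c['cy']])
E
python3 - <<'E'
from h import *
im=cv2.imread('pics/top0.png')
cv2.imwrite('pics/crop1.png',cv2.resize(im[135:370,180:425],None,fx=2.5,fy=2.5,interpolation=cv2.INTER_CUBIC))
print(proj('top',[0.23,-0.5,0.242]),proj('top',[0,0,0]),proj('scene',[0,0,0.]),proj('scene',[.23,-.5,.242]))
for n in ['top','scene']:
    c,R,t=cal(n); print(n,-R.T@t)
for u,v,z in [(380,238,.044),(262,200,.061),(272,312,.061)]: print(ray('top',u,v,z))
E
```

```text
[813.68936209 479.8205594 ] [397.10061102 594.93472086] [ 60.05091787 195.71540281] [-289.23068942  407.92285317]
top [0.39256773 0.12691285 0.90479831]
scene [ 0.88989097 -0.33859704  0.76778984]
[0.59656753 0.01325077 0.044     ]
[0.66507593 0.22706105 0.061     ]
[0.46273652 0.20659368 0.061     ]
```

View pics/crop1.png

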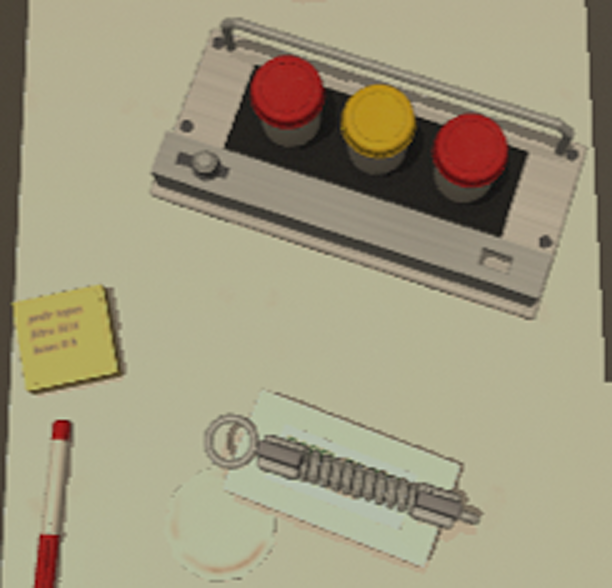

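Run:
```python
from h import *
f=lambda x,y,z:(ray('top',180+x/2.5,135+y/2.5,z)*1000).round(1)
print('post',f(206,161,.061),'slot',f(496,260,.044),'eye',f(231,441,.061))
print('eyetab',f(279,452,.1),'hooktab',f(437,500,.1),'hookshank',f(472,514,.058))
print('cab bottom corner',ray('top',422,285,0))
for z in (.1,.2,.3,.4): print(z,ray('top',451,268,z),ray('top',435,0,z), proj('scene',ray('top',451,268,z)))
print(ray('top',413,70,0))
p=f(206,161,.061)-f(496,260,.044); print(np.hypot(*p[:2]),np.degrees(np.arctan2(p[1],p[0])))
p=f(231,441,.061)-f(472,514,.061); print(np.hypot(*p[:2]),np.degrees(np.arctan2(p[1],p[0])))
```

```text
post [666.2 226.4  61. ] slot [594.7  16.2  44. ] eye [463.8 205.9  61. ]
eyetab [453.  170.6 100. ] hooktab [421.   67.4 100. ] hookshank [412.8  40.5  58. ]
cab bottom corner [ 0.515844   -0.06818429  0.        ]
0.1 [ 0.53055559 -0.09684445  0.1       ] [ 1.04681245 -0.09978649  0.1       ] [221.10410172 332.19946053]
0.2 [ 0.51340994 -0.06904155  0.2       ] [ 0.96551945 -0.07161803  0.2       ] [212.38086256 270.14842136]
0.3 [ 0.4962643  -0.04123864  0.3       ] [ 0.88422645 -0.04344956  0.3       ] [202.22701848 197.92105673]
0.4 [ 0.47911865 -0.01343574  0.4       ] [ 0.80293344 -0.01528109  0.4       ] [190.25920665 112.7903906 ]
[ 0.96276483 -0.07294607  0.        ]
222.02767845473682 71.21414849716966
172.82713907254268 72.8022128205936
```

```bash
cat >> h.py <<'E'
from scipy.spatial.transform import Rotation as Ro
def go(p,yaw,tilt=0):
    """shift (tool axes) and turn (rotvec) to bring TCP to p with tool pointing down, tool x at yaw; tilt deg about tool x"""
    o=bot.get_obs(); R0=Ro.from_euler('xyz',o['tcp_rot'],degrees=True)
    R1=Ro.from_euler('xyz',[-90,0,yaw],degrees=True)*Ro.from_rotvec([np.radians(tilt),0,0])
    print('t',round(o['time'],2),'at',o['ee_pos'].round(4),o['tcp_rot'].round(1),'F',o['wrist_force'].round(1),'op',round(o['opening'],4))
    print('shift',R0.inv().apply(np.array(p)-o['ee_pos']).round(4),'turn',(R0.inv()*R1).as_rotvec().round(4))
E
python3 -m crank '-0.434 0.04 0.41 0 -0.839 0;-0.434 0.04 0.41 0 -0.839 0;-0.434 0.04 0.41 0 -0.839 0;-0.434 0.04 0.41 0 -0.839 0;-0.434 0.04 0.41 0 -0.839 0;-0.434 0.04 0.41 0 -0.839 0;-0.434 0.04 0.41 0 -0.839 0;-0.434 0.04 0.41 0 -0.839 0'
python3 -c "
from h import *
go([.421,.067,.2],-17.2)"
```

```text
time: 0.9
ee_pos: [0.3577, -0.1194, 0.2153]
tcp_rot: [-90.0, -0.0, -17.2]
wrist_force: [1.8, -0.8, 0.5]
opening: 0.0853
t 0.9 at [ 0.3577 -0.1194  0.2153] [-90.   -0.  -17.2] F [ 1.8 -0.8  0.5] op 0.0853
shift [0.0054 0.0153 0.1968] turn [-0.     -0.0001  0.0004]
```

```bash
python3 -m crank '0.0054 0.0153 0.197 0 0 0;0.0054 0.0153 0.197 0 0 0;0.0054 0.0153 0.197 0 0 0;0.0054 0.0153 0.197 0 0 0;0.0054 0.0153 0.197 0 0 0;0.0054 0.0153 0.197 0 0 0' 0.2
python3 -c "
from h import *
go([.421,.067,.088],-17.2)
im=vision.camera('wrist'); cv2.imwrite('pics/w1.png',im[:,:,::-1]); c=vision.get_calibration('wrist'); print(c)
for n,p in dict(hooktab=[.421,.067,.102],eyetab=[.453,.1706,.102],tip=bot.get_obs()['ee_pos']).items(): print(n,proj('wrist',p).round(1))
"
```

```text
time: 1.5
ee_pos: [0.4208, 0.0661, 0.1997]
tcp_rot: [-90.0, 0.1, -17.0]
wrist_force: [-0.3, -0.3, -0.0]
opening: 0.034
t 1.5 at [0.4208 0.0661 0.1997] [-90.    0.1 -17. ] F [-0.3 -0.3 -0. ] op 0.034
shift [1.000e-04 1.117e-01 1.000e-03] turn [ 0.0009  0.0032 -0.0013]
{'fx': 371.64829954431775, 'fy': 371.64829954431775, 'cx': 317.14349687585855, 'cy': 242.97508507941316, 'rvec': array([-2.80684656,  0.4233654 ,  0.06699453]), 'tvec': array([-0.38246863,  0.15174002,  0.39615807])}
hooktab [317.  247.7]
eyetab [316.9  76.7]
tip [317.2 327.1]
```

View pics/w1.png

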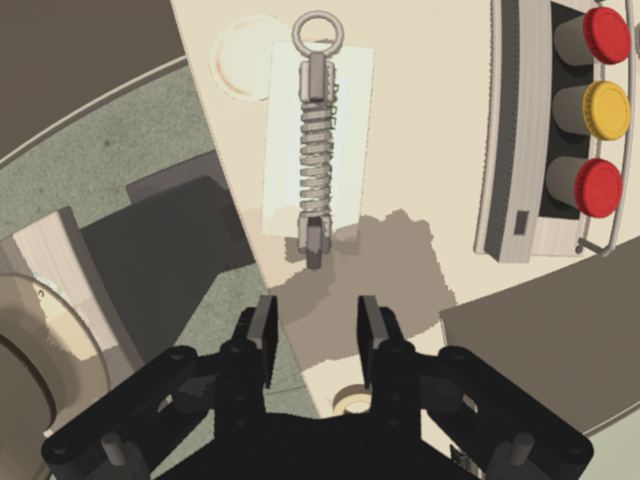

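```bash
python3 -c "
import cv2
im=cv2.imread('pics/w1.png')
a=cv2.resize(im[5:110,270:370],None,fx=5.5,fy=5.5,interpolation=cv2.INTER_CUBIC);b=cv2.resize(im[185:290,270:340],None,fx=5.5,fy=5.5,interpolation=cv2.INTER_CUBIC)
b=b[:, :240]if 0 else b
cv2.imwrite('pics/w1c.png',cv2.hconcat([a[:, :400],b])[:600,:800])"
```

```text
(no output)
```

View pics/w1c.png

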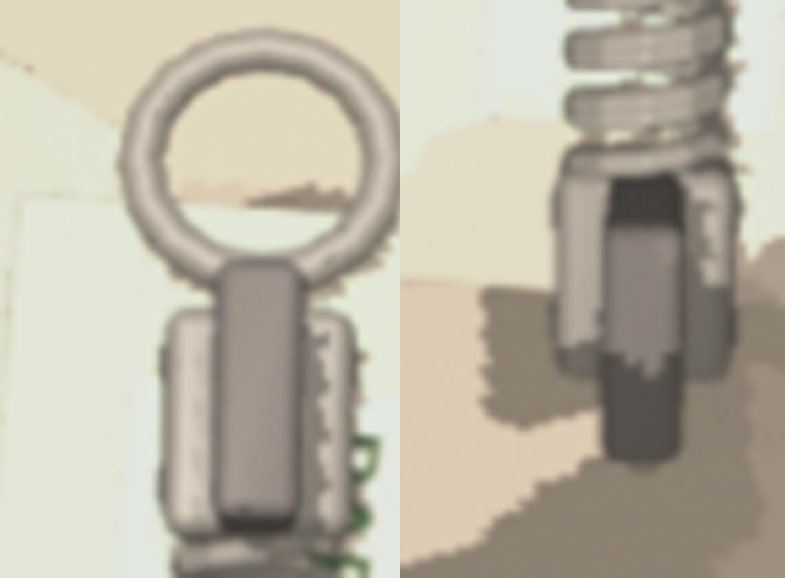

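```bash
python3 -m crank '-0.0018 0.05 0.001 0 0.016 0;-0.0018 0.1 0.001 0 0.016 0;-0.0018 0.1115 0.001 0 0.016 0;-0.0018 0.1115 0.001 0 0.016 0' 
python3 -m crank '0 0 0 0 0 0;0 0 0 0 0 0;0 0 0 0 0 0;0 0 0 0 0 0;0 0 0 0 0 0' 1 100
python3 -c "
from h import *
go([.4192,.0676,.17],-18)"
```

```text
time: 1.95
ee_pos: [0.4186, 0.0655, 0.0881]
tcp_rot: [-90.1, 0.1, -18.2]
wrist_force: [-0.7, 0.1, 0.8]
opening: 0.0343
time: 2.45
ee_pos: [0.421, 0.0666, 0.0915]
tcp_rot: [-89.9, -0.2, -18.1]
wrist_force: [-1.3, -2.3, 8.6]
opening: 0.0077
t 2.45 at [0.421  0.0666 0.0915] [-89.9  -0.2 -18.1] F [-1.3 -2.3  8.6] op 0.0077
shift [-0.0017 -0.0785  0.0004] turn [-0.0012 -0.0022  0.004 ]
```

```bash
python3 -m crank '0 -0.008 0 0 0 0;0 -0.02 0 0 0 0;0 -0.045 0 0 0 0;0 -0.08 0 0 0 0;0 -0.08 0 0 0 0;0 -0.08 0 0 0 0' 
python3 -c "
from h import *
go([.4192,.0676,.17],-18)
im=vision.camera('wrist'); cv2.imwrite('pics/w2.png',im[:,:,::-1])
im=vision.camera('scene'); cv2.imwrite('pics/s2.png',im[:,:,::-1])
a=cv2.imread('pics/w2.png')[:400,160:480];b=cv2.resize(cv2.imread('pics/s2.png')[120:320,200:440],None,fx=2,fy=2)
cv2.imwrite('pics/ws2.png',cv2.hconcat([a,b]))
"
```

```text
time: 3.05
ee_pos: [0.4203, 0.0669, 0.1702]
tcp_rot: [-89.9, -0.1, -18.1]
wrist_force: [0.2, 0.3, -2.1]
opening: 0.0079
t 3.05 at [0.4203 0.0669 0.1702] [-89.9  -0.1 -18.1] F [ 0.2  0.3 -2.1] op 0.0079
shift [-0.0012  0.0002  0.0003] turn [-0.0011 -0.0017  0.002 ]
```

View pics/ws2.png

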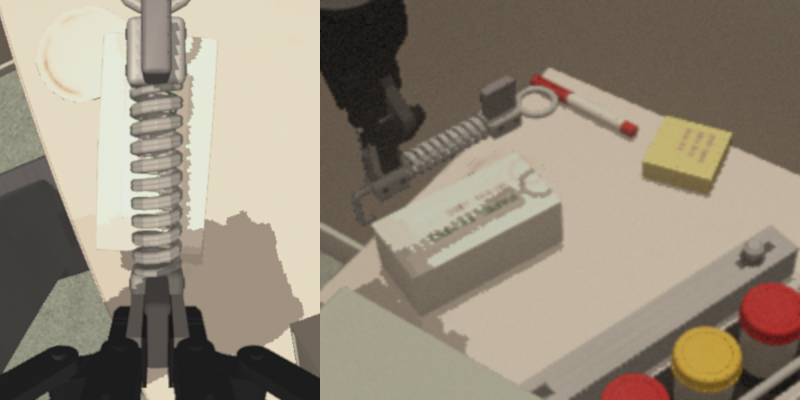

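```bash
python3 -c "
from h import *
o=bot.get_obs();R=Ro.from_euler('xyz',o['tcp_rot'],degrees=True)
for tilt in (-6,-3,0,3,6):
  T=Ro.from_rotvec([np.radians(tilt),0,0])
  f=lambda x,z:(o['ee_pos']+R.apply(T.apply([0,0.0025-z+0.034 if 0 else -(z-0.0365),x])))
  print(tilt,'w tabtop back/front',proj('wrist',f(.095,.047)).round(),proj('wrist',f(.125,.047)).round(),'scene eye',proj('scene',f(.147,.006)).round(),'tabtop',proj('scene',f(.11,.047)).round(),'foot',proj('scene',f(-.029,-.023)).round(),'w eye',proj('wrist',f(.147,.006)).round())
im=cv2.imread('pics/w2.png')
a=cv2.resize(im[0:110,260:380],None,fx=4,fy=4,interpolation=cv2.INTER_CUBIC)
b=cv2.resize(cv2.imread('pics/s2.png')[145:255,205:305],None,fx=4,fy=4,interpolation=cv2.INTER_CUBIC)
cv2.imwrite('pics/c3.png',cv2.hconcat([a[:,:400],b]))
"
```

```text
-6 w tabtop back/front [317.  78.] [317.   2.] scene eye [306. 178.] tabtop [288. 167.] foot [216. 232.] w eye [317.  -2.]
-3 w tabtop back/front [317.  77.] [317.  -4.] scene eye [306. 174.] tabtop [288. 164.] foot [218. 232.] w eye [317. -12.]
0 w tabtop back/front [317.  76.] [317.  -9.] scene eye [307. 171.] tabtop [287. 161.] foot [220. 231.] w eye [317. -21.]
3 w tabtop back/front [317.  76.] [317. -15.] scene eye [308. 167.] tabtop [287. 159.] foot [221. 231.] w eye [317. -31.]
6 w tabtop back/front [317.  77.] [317. -19.] scene eye [308. 163.] tabtop [286. 156.] foot [223. 231.] w eye [317. -40.]
```

View pics/c3.png

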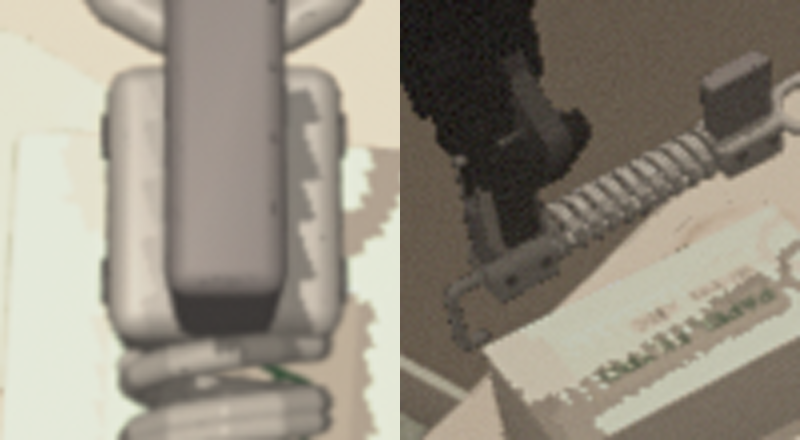

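```bash
python3 -c "
from h import *
print('slot scene',proj('scene',[.5947,.0162,.044]),'post scene',proj('scene',[.666,.2264,.061]))
C=(dict(fx=371.648,fy=371.648,cx=317.143,cy=242.975),cv2.Rodrigues(np.array([-2.80684656,0.4233654,0.06699453]))[0],np.array([-0.38246863,0.15174002,0.39615807]))
g=cv2.cvtColor(cv2.imread('pics/w1.png'),cv2.COLOR_BGR2GRAY)[205:240,508:534]; m=(g<90).astype(np.uint8)
n,l,s,c=cv2.connectedComponentsWithStats(m); print(s,c+[508,205])
for k in range(1,n):
  if s[k,4]>60: print(ray('wrist',*(c[k]+[508,205]),.044,C),ray('wrist',*(c[k]+[508,205]),.040,C))
t=cv2.imread('pics/top0.png'); s=cv2.imread('pics/scene0.png')
z=lambda i,u,v,a,b:cv2.resize(i[v-a:v+a,u-b:u+b],(400,300),interpolation=cv2.INTER_CUBIC)
cv2.imwrite('pics/c4.png',cv2.vconcat([cv2.hconcat([z(t,380,238,15,20),z(t,262,200,15,20)]),cv2.hconcat([z(s,320,305,30,40),z(s,417,245,15,20)])]))
"
```

```text
slot scene [307.32181227 317.43738647] post scene [414.26470085 241.90842371]
[[  0   0  26  35 706]
 [  7   7  13  22 204]] [[520.49433428 221.88951841]
 [520.51960784 222.38235294]]
[0.59456594 0.01769235 0.044     ] [0.59666369 0.01600223 0.04      ]
```

View pics/c4.png

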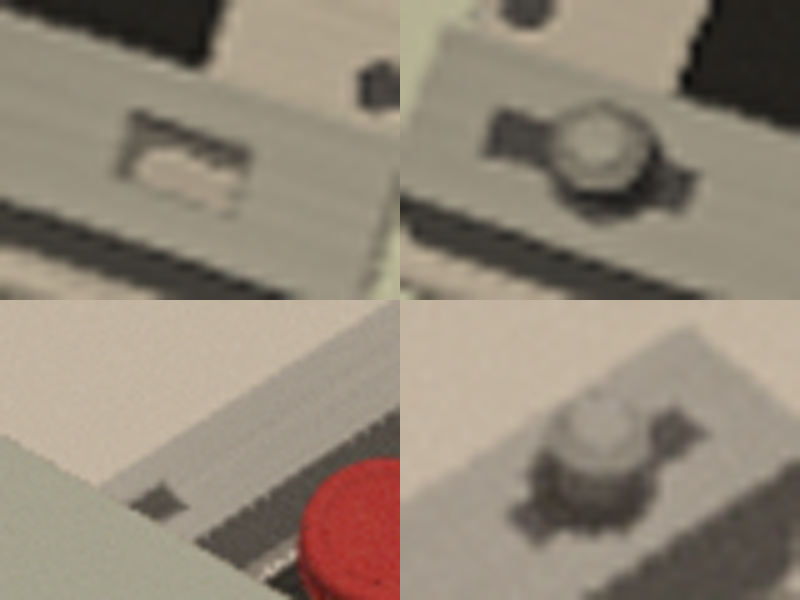

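```bash
python3 -c "
from h import *
go([.6020,.0393,.125],-18.9)"
```

```text
t 3.15 at [0.4194 0.0668 0.1684] [-90.    0.  -18.1] F [ 0.4  0.3 -1.4] op 0.0079
shift [0.1821 0.0433 0.0306] turn [ 0.0003  0.0139 -0.0006]
```

```bash
python3 -m crank '0.045 0 0.008 0 0.005 0;0.09 0 0.016 0 0.014 0;0.135 0 0.024 0 0.014 0;0.17 0 0.03 0 0.014 0;0.182 0.02 0.0306 0 0.014 0;0.182 0.0433 0.0306 0 0.014 0;0.182 0.0433 0.0306 0 0.014 0;0.182 0.0433 0.0306 0 0.014 0' 
python3 -c "
from h import *
go([.6020,.0393,.0805],-18.9)
o=bot.get_obs();R=Ro.from_euler('xyz',o['tcp_rot'],degrees=True)
f=lambda x,z:(o['ee_pos']+R.apply([0,-(z-0.0365),x]))
for n in ('scene','top'):
  im=vision.camera(n)[:,:,::-1]; cv2.imwrite('pics/%s5.png'%n,im)
  print(n,'foot',proj(n,f(-.029,-.023)),'slot',proj(n,[.5944,.0171,.044]),'eye',proj(n,f(.147,.006)),'eyetabtop',proj(n,f(.11,.047)))
t=cv2.imread('pics/top5.png'); s=cv2.imread('pics/scene5.png')
z=lambda i,u,v,a,b:cv2.resize(i[v-a:v+a,u-b:u+b],(400,300),interpolation=cv2.INTER_CUBIC)
cv2.imwrite('pics/c5.png',cv2.vconcat([cv2.hconcat([z(t,378,235,30,40),z(t,300,210,60,80)]),cv2.hconcat([z(s,305,300,30,40),z(s,380,240,60,80)])]))
"
```

```text
time: 3.95
ee_pos: [0.6014, 0.0393, 0.1249]
tcp_rot: [-90.0, 0.1, -18.9]
wrist_force: [0.6, -0.8, -1.4]
opening: 0.008
t 3.95 at [0.6014 0.0393 0.1249] [-90.    0.1 -18.9] F [ 0.6 -0.8 -1.4] op 0.008
shift [0.0007 0.0444 0.0002] turn [ 0.0008 -0.0001 -0.0021]
scene foot [303.40949874 310.93842129] slot [307.50065447 316.92853899] eye [392.45516125 243.36164581] eyetabtop [375.9177782  237.52618156]
top foot [382.36733078 237.79842927] slot [377.92542603 239.17650164] eye [287.67793296 202.78438912] eyetabtop [307.28865713 202.00694581]
```

View pics/c5.png

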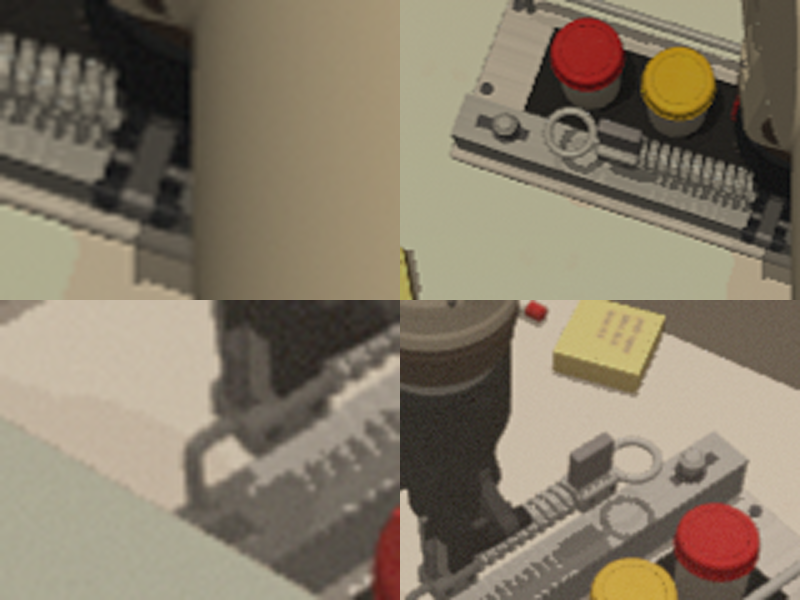

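```bash
python3 -c "
from h import *
from scipy.optimize import least_squares
X=np.array([.324,.946,0]);Y=np.array([-.946,.324,0]);S=np.array([.5944,.0171,.044])
print('slot end pred',proj('scene',S+.011*X),'corners',proj('scene',S+.011*X+.006*Y),proj('scene',S+.011*X-.006*Y),'obs 315.3,313.8; 313,311.6; 317.6,316')
P0=np.array([.666,.2264,.061])
def tri(a,b,g): return least_squares(lambda p:np.r_[proj('scene',p)-a,proj('top',p)-b],g)
r=tri([416.5,242.5],[262.3,199.8],P0); print('post',r.x,r.fun)
o=bot.get_obs();R=Ro.from_euler('xyz',o['tcp_rot'],degrees=True)
e=o['ee_pos']+R.apply([0,.0305,.147])
r=tri([394.8,244],[289.6,203.2],e); print('eye',r.x,r.fun,'pred',e, 'diff along X,Y',(r.x-e)@X,(r.x-e)@Y,(r.x-e)[2])
print(ray('scene',315.3,313.8,.044)-.011*X, ray('scene',416.5,242.5,.061), ray('scene',304.4,311.4,o['ee_pos'][2]-.0595))
"
```

```text
slot end pred [313.26169768 313.19781096] corners [310.98398451 310.6132213 ] [315.55645106 315.80173666] obs 315.3,313.8; 313,311.6; 317.6,316
post [0.66788278 0.2281554  0.05809594] [-0.90964102  0.31956239 -0.6957289  -0.77932513]
eye [0.65086061 0.17729127 0.09366152] [-1.63831247  0.53721295 -1.27750657 -1.38836478] pred [0.64983635 0.1784871  0.09626614] diff along X,Y -0.0007993876041647095 -0.0013563980789457935 -0.002604618659783786
[0.59767124 0.01792458 0.044     ] [0.66973389 0.22727658 0.061     ] [0.594333   0.01109812 0.06719764]
```

```bash
python3 -m crank '0.0007 0.005 0.0013 0 0 0;0.0007 0.012 0.0013 0 0 0;0.0007 0.017 0.0013 0 0 0;0.0007 0.02 0.0013 0 0 0;0.0007 0.023 0.0013 0 0 0;0.0007 0.024 0.0013 0 0 0'
python3 -c "
from h import *
go([.6024,.0404,.0805],-18.9)
"
```

```text
time: 4.65
ee_pos: [0.603, 0.0403, 0.101]
tcp_rot: [-90.0, 0.0, -18.9]
wrist_force: [-0.1, 0.3, -1.7]
opening: 0.0079
t 4.65 at [0.603  0.0403 0.101 ] [-90.    0.  -18.9] F [-0.1  0.3 -1.7] op 0.0079
shift [-0.0006  0.0205 -0.0001] turn [ 0.0002 -0.0001 -0.0005]
```

```bash
python3 -m crank '0 0.004 0 0 0 0;0 0.008 0 0 0 0;0 0.012 0 0 0 0;0 0.012 0 0 0 0'
python3 -m crank '0 0.003 0 0 0 0;0 0.006 0 0 0 0;0 0.009 0 0 0 0;0 0.009 0 0 0 0'
python3 -c "
from h import *
go([.6024,.0404,.0805],-18.9)
im=vision.camera('scene')[:,:,::-1]; cv2.imwrite('pics/s6.png',im)
z=lambda i,u,v,a,b:cv2.resize(i[v-a:v+a,u-b:u+b],(400,300),interpolation=cv2.INTER_CUBIC)
cv2.imwrite('pics/c6.png',cv2.hconcat([z(im,310,300,30,40),z(im,380,240,60,80)]))
"
```

```text
time: 5.05
ee_pos: [0.6029, 0.0403, 0.0886]
tcp_rot: [-90.0, 0.1, -18.9]
wrist_force: [0.2, -0.3, -1.8]
opening: 0.0076
time: 5.45
ee_pos: [0.6033, 0.0403, 0.0807]
tcp_rot: [-90.0, -0.0, -18.9]
wrist_force: [-0.3, -1.0, 0.3]
opening: 0.008
t 5.45 at [0.6033 0.0403 0.0807] [-90.   -0.  -18.9] F [-0.3 -1.   0.3] op 0.008
shift [-0.0009  0.0002 -0.0002] turn [-0.0002 -0.0001  0.0005]
```

View pics/c6.png

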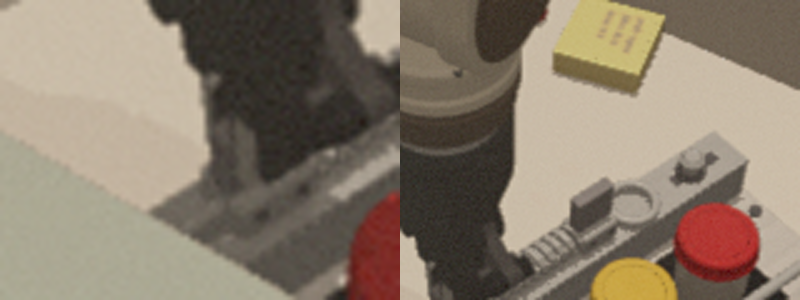

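```bash
python3 -m crank '0 -0.001 0.004 0 0 0;0 -0.001 0.008 0 0 0;0 -0.001 0.011 0 0 0;0 -0.001 0.013 0 0 0;0 -0.001 0.014 0 0 0;0 -0.001 0.014 0 0 0'
python3 -c "
from h import *
go([.6024,.0404,.0805],-18.9)
"
```

```text
time: 6.1
ee_pos: [0.6075, 0.0531, 0.0812]
tcp_rot: [-90.1, 0.0, -18.9]
wrist_force: [-1.5, -2.9, -1.4]
opening: 0.0082
t 6.1 at [0.6075 0.0531 0.0812] [-90.1   0.  -18.9] F [-1.5 -2.9 -1.4] op 0.0082
shift [-0.0007  0.0008 -0.0136] turn [ 0.0015 -0.0003 -0.0004]
```

```bash
python3 -m crank '0 0.001 -0.001 0 0 0;0 0.001 -0.001 0 0 0' 
python3 -m crank '0 0 0 0 0 0;0 0 0 0 0 0;0 -0.02 0 0 0 0;0 -0.05 0 0 0 0;0 -0.08 0.02 0 0 0;0 -0.08 0.06 0 0 0;0 -0.08 0.06 0 0 0;0 -0.08 0.06 0 0 0' 0.3
python3 -c "
from h import *
o=bot.get_obs()
X=np.array([.324,.946,0])
go(np.array([.6075,.0531,.12])+X*.110,-18.9)
im=vision.camera('wrist')[:,:,::-1]; cv2.imwrite('pics/w7.png',im)
im2=vision.camera('scene')[:,:,::-1]
T=np.array([.6075,.0531,0])
print('w eyetab',proj('wrist',T+.11*X+[0,0,.091]),'eye',proj('wrist',T+.147*X+[0,0,.05]),'post',proj('wrist',[.667,.2268,.061]))
cv2.imwrite('pics/c7.png',cv2.hconcat([cv2.resize(im[0:400,160:480],(480,600)),cv2.resize(im2[200:350,290:370],(320,600))]))
print(vision.get_calibration('wrist'))
"
```

```text
time: 6.3
ee_pos: [0.6075, 0.0526, 0.0806]
tcp_rot: [-90.0, -0.0, -18.9]
wrist_force: [-0.9, -1.6, 1.4]
opening: 0.0077
time: 7.1
ee_pos: [0.6269, 0.1101, 0.16]
tcp_rot: [-90.0, 0.0, -18.8]
wrist_force: [0.2, -0.1, -0.4]
opening: 0.0298
t 7.1 at [0.6269 0.1101 0.16  ] [-90.    0.  -18.8] F [ 0.2 -0.1 -0.4] op 0.0298
shift [0.0003 0.04   0.0498] turn [ 0.0002  0.0014 -0.0005]
w eyetab [317.48254395 178.2399197 ] eye [317.46747583 113.28672537] post [317.43415857  54.53184889]
{'fx': 371.64829954431775, 'fy': 371.64829954431775, 'cx': 317.14349687585855, 'cy': 242.97508507941316, 'rvec': array([-2.80068367,  0.46705097,  0.07364262]), 'tvec': array([-0.55698056,  0.27823088,  0.39429531])}
```

View pics/c7.png

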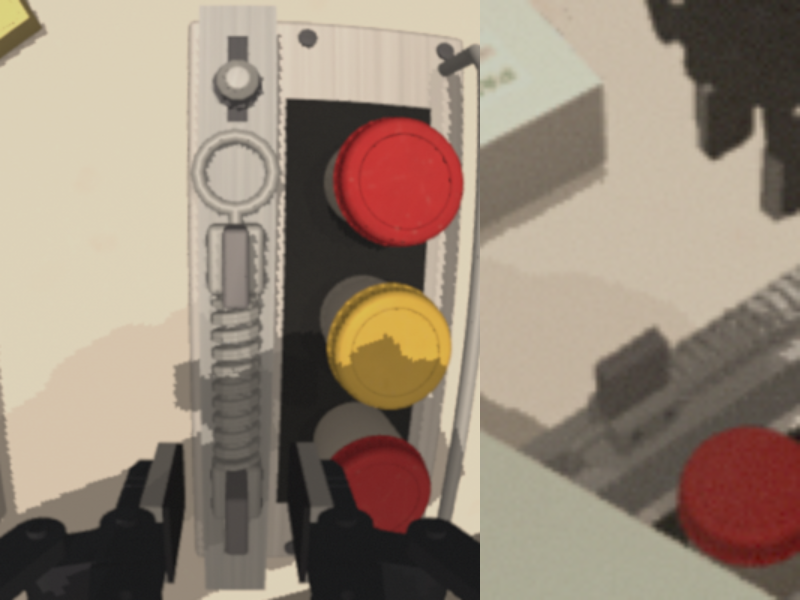

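```bash
python3 -m crank '0 0.03 0.05 0 0 0;0 0.06 0.05 0 0 0;0 0.077 0.05 0 0 0;0 0.077 0.05 0 0 0' 
python3 -m crank '0 0 0 0 0 0;0 0 0 0 0 0;0 0 0 0 0 0;0 0 0 0 0 0' 1 110
python3 -c "
from h import *
c={'fx': 371.648,'fy': 371.648,'cx': 317.143,'cy': 242.975}
C=(c,cv2.Rodrigues(np.array([-2.80068367,0.46705097,0.07364262]))[0],np.array([-0.55698056,0.27823088,0.39429531]))
e=ray('wrist',316.7,114.7,.05,C);p=ray('wrist',318,52,.061,C);X=np.array([.324,.946,0]);Y=np.array([-.946,.324,0])
print('eye',e,'post',p,'d',(p-e)@X,(p-e)@Y)
go([.6424,.1572,.12],-18.9)
"
```

```text
time: 7.6
ee_pos: [0.6413, 0.1557, 0.0799]
tcp_rot: [-90.2, 0.3, -18.9]
wrist_force: [-0.4, -0.1, 0.5]
opening: 0.03
time: 8.0
ee_pos: [0.6436, 0.1561, 0.085]
tcp_rot: [-90.0, -0.1, -18.9]
wrist_force: [-0.9, -3.1, 6.0]
opening: 0.0072
eye [0.65436655 0.1914503  0.05      ] post [0.66785719 0.2282387  0.061     ] d 0.03917279517669863 -0.000842708041550403
t 8.0 at [0.6436 0.1561 0.085 ] [-90.   -0.1 -18.9] F [-0.9 -3.1  6. ] op 0.0072
shift [-0.0014 -0.035   0.0007] turn [-0.0004 -0.0008  0.002 ]
```

```bash
python3 -m crank '0 -0.006 0 0.02 0 0;0 -0.012 0 0.04 0 0;0 -0.019 0.001 0.055 0 0;0.0003 -0.019 0.01 0.055 0 0;0.0006 -0.019 0.02 0.055 0 0;0.0008 -0.019 0.03 0.055 0 0;0.0008 -0.019 0.037 0.055 0 0;0.0008 -0.019 0.037 0.055 0 0' 
python3 -c "
from h import *
go([.6424,.1572,.1],-18.9,3.15)
o=bot.get_obs();R=Ro.from_euler('xyz',o['tcp_rot'],degrees=True)
e=o['ee_pos']+R.apply([0,.0305,.037]);print('eye est',e)
X=np.array([.324,.946,0])
im=vision.camera('wrist')[:,:,::-1]; cv2.imwrite('pics/w8.png',im);print(vision.get_calibration('wrist'))
print('post w',proj('wrist',[.6675,.2278,.061]),'eye w',proj('wrist',e), 'post s',proj('scene',[.6675,.2278,.061]),'eye s',proj('scene',e))
im2=vision.camera('scene')[:,:,::-1];cv2.imwrite('pics/s8.png',im2)
im3=vision.camera('top')[:,:,::-1];cv2.imwrite('pics/t8.png',im3)
z=lambda i,u,v,a,b:cv2.resize(i[v-a:v+a,u-b:u+b],(400,300),interpolation=cv2.INTER_CUBIC)
cv2.imwrite('pics/c8.png',cv2.vconcat([cv2.hconcat([z(im,317,230,90,120),z(im2,410,240,30,40)]),cv2.hconcat([z(im3,265,200,30,40),z(im2,320,300,45,60)])]))
"
```

```text
time: 8.8
ee_pos: [0.6555, 0.1916, 0.1018]
tcp_rot: [-87.0, 0.0, -18.9]
wrist_force: [-3.0, -8.0, -0.5]
opening: 0.0073
t 8.8 at [0.6555 0.1916 0.1018] [-87.    0.  -18.9] F [-3.  -8.  -0.5] op 0.0073
shift [-0.0013 -0.0001 -0.0368] turn [ 0.0029  0.0001 -0.0006]
eye est [0.66797754 0.22802727 0.07330774]
{'fx': 371.64829954431775, 'fy': 371.64829954431775, 'cx': 317.14349687585855, 'cy': 242.97508507941316, 'rvec': array([-2.85194332,  0.47540726,  0.06210975]), 'tvec': array([-0.55773641,  0.38962402,  0.34665614])}
post w [316.41701183 215.50565924] eye w [317.17573189 219.58072248] post s [415.45856614 241.74356004] eye s [416.51632263 236.97997687]
```

View pics/c8.png

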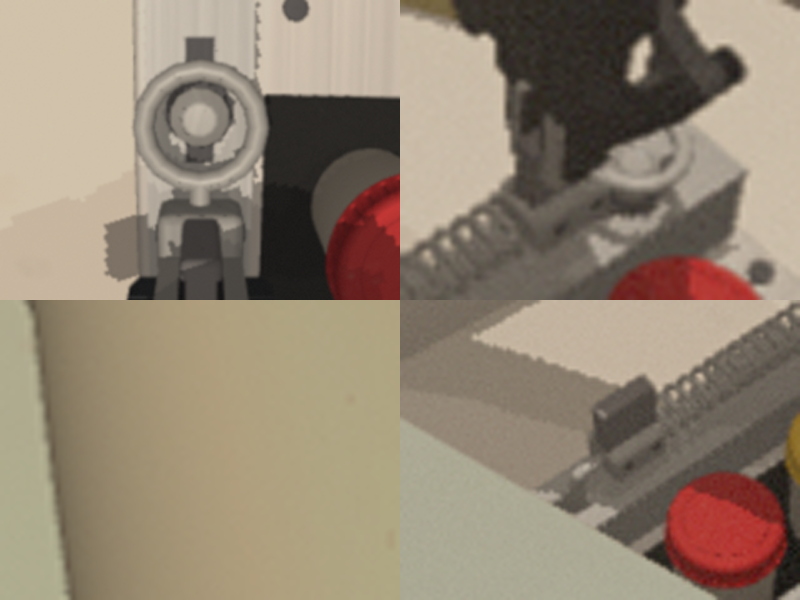

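```bash
python3 -m crank '0 0.004 0.0002 -0.01 0 0;0 0.008 0.0004 -0.02 0 0;0 0.012 0.0006 -0.03 0 0;0 0.016 0.0006 -0.043 0 0;0 0.0185 0.0006 -0.052 0 0;0 0.0185 0.0006 -0.052 0 0' 
python3 -c "
from h import *
go([.6424,.1572,.1],-18.9)
o=bot.get_obs();R=Ro.from_euler('xyz',o['tcp_rot'],degrees=True)
print('eye est',o['ee_pos']+R.apply([0,.0365-.006,.037]))
"
```

```text
time: 9.55
ee_pos: [0.6562, 0.192, 0.0851]
tcp_rot: [-90.0, -0.1, -18.9]
wrist_force: [-5.1, -11.9, 9.5]
opening: 0.0073
t 9.55 at [0.6562 0.192  0.0851] [-90.   -0.1 -18.9] F [ -5.1 -11.9   9.5] op 0.0073
shift [-0.0018 -0.0149 -0.0374] turn [ 0.0002 -0.0007  0.0011]
eye est [0.66824451 0.22695773 0.05458165]
```

```bash
python3 -m crank '0 0.0005 -0.003 0 0 0;0 0.0005 -0.006 0 0 0;0 0.0005 -0.009 0 0 0;0 0.0005 -0.009 0 0 0' 
python3 -c "
from h import *
go([.6424,.1572,.1],-18.9)
"
```

```text
time: 9.95
ee_pos: [0.6546, 0.1864, 0.0851]
tcp_rot: [-89.6, -0.1, -18.9]
wrist_force: [0.0, 4.3, 4.9]
opening: 0.007
t 9.95 at [0.6546 0.1864 0.0851] [-89.6  -0.1 -18.9] F [0.  4.3 4.9] op 0.007
shift [-0.0021 -0.0152 -0.0315] turn [-0.007   0.0009  0.0023]
```

```bash
python3 -m crank '0 0 0.0015 0 0 0;0 0 0.0015 0 0 0' 
python3 -m crank '0 0 0.0015 0 0 0;0 0 0.0015 0 0 0;0 0 0.0015 0 0 0;0 -0.02 0.0015 0 0 0;0 -0.05 0.0015 0 0 0;0 -0.08 0 0 0 0;0 -0.1 -0.03 0 0 0;0 -0.1 -0.06 0 0 0' 0.3
python3 -m crank '-0.05 -0.01 0 0 0 0;-0.1 -0.01 0 0 0 0;-0.15 -0.01 0 0 0 0;-0.18 -0.01 0 0 0 0;-0.18 -0.01 0 0 0 0;-0.18 -0.01 0 0 0 0'
python3 - <<'E'
from h import *
go([.6,.1,.2],-18.9)
for n in ('scene','top','wrist'):
    cv2.imwrite(f'pics/{n}9.png',vision.camera(n)[:,:,::-1])
c,R,t=cal('wrist'); print(c)
X=np.array([.324,.946,0]);S=np.array([.5955,.0181,0]);P=np.array([.6675,.2278,0])
pts=dict(hooktab=S+.037*X+[0,0,.091],eyetab=P-.044*X+[0,0,.091],eye=P-.007*X+[0,0,.05],post=P+[0,0,.061])
for n in ('scene','top'):
    for k,p in pts.items(): print(n,k,proj(n,p).round(1))
    im=cv2.imread(f'pics/{n}9.png'); i0=cv2.imread(f'pics/{n}0.png')
    for lab,a in (('before',i0),('after',im)):
        h=cv2.cvtColor(a,cv2.COLOR_BGR2HSV)
        m=((h[...,1]>170)&(h[...,2]>80)).astype(np.uint8)
        if n=='top': m[:130]=0; m[245:]=0; m[:,230:]*=1
        k,l,s,ce=cv2.connectedComponentsWithStats(m)
        print(n,lab,[(ce[j].round(1).tolist(),int(s[j,4])) for j in range(1,k) if s[j,4]>200])
E
```

```text
time: 10.15
ee_pos: [0.6547, 0.1867, 0.0851]
tcp_rot: [-89.8, -0.1, -18.9]
wrist_force: [-1.2, -2.1, 7.9]
opening: 0.0073
time: 10.95
ee_pos: [0.6353, 0.1291, 0.1865]
tcp_rot: [-89.7, -0.2, -18.8]
wrist_force: [-0.3, -0.4, 0.1]
opening: 0.03
time: 11.55
ee_pos: [0.464, 0.1875, 0.1938]
tcp_rot: [-89.8, -0.1, -18.8]
wrist_force: [1.0, 0.3, -0.0]
opening: 0.0298
t 11.55 at [0.464  0.1875 0.1938] [-89.8  -0.1 -18.8] F [ 1.   0.3 -0. ] op 0.0298
shift [ 0.157  -0.0062 -0.0389] turn [-0.0039  0.001   0.0011]
{'fx': 371.64829954431775, 'fy': 371.64829954431775, 'cx': 317.14349687585855, 'cy': 242.97508507941316, 'rvec': array([-2.80373272,  0.46843652,  0.07222328]), 'tvec': array([-0.37861168,  0.28975969,  0.43101366])}
scene hooktab [326.9 286.9]
scene eyetab [397.1 242.6]
scene eye [411.8 247.9]
scene post [415.5 241.7]
scene before [([426.3, 276.6], 795), ([395.4, 301.7], 566), ([357.6, 323.6], 953)]
scene after [([426.4, 276.7], 800), ([395.1, 301.4], 576), ([357.5, 323.7], 965)]
top hooktab [360.1 225.7]
top eyetab [283.3 201. ]
top eye [265.9 201.7]
top post [261.6 198.7]
top before [([294.0, 171.1], 640), ([330.8, 183.2], 681), ([367.7, 194.7], 663)]
top after [([330.8, 183.2], 680), ([367.7, 194.6], 655)]
```

Run:
```python
from h import *
a=cv2.imread('pics/scene9.png').astype(int); b=cv2.imread('pics/scene0.png').astype(int)
d=a.mean(2)-b.mean(2)
for nm,(u,v) in dict(hook=(329,288),eye=(399,243)).items():
    m=((d<-35)).astype(np.uint8)[v-22:v+22,u-24:u+24]
    k,l,s,c=cv2.connectedComponentsWithStats(m)
    j=1+s[1:,4].argmax(); print(nm,s[j],c[j]+[u-24,v-22])
X=np.array([.324,.946,0]);S=np.array([.5955,.0181,0]);P=np.array([.6675,.2278,0])
for nm,p in dict(hook=S+.037*X,eye=P-.044*X,eyeslack=S+.147*X).items():
    q=[proj('scene',p+x*X+[0,0,z]) for x in(-.015,.015) for z in (.062,.091)]; print(nm,np.mean(q,0)+[2,.6],(np.min(q,0)+[2,.6]).round(),(np.max(q,0)+[2,.6]).round())
g=lambda i:i.mean(2)[232:262,402:430].astype(int)
for r0,r1 in zip(g(b)[::1],g(a)[::1]): print(''.join('%x'%(x//16) for x in r0),' ',''.join('%x'%(x//16) for x in r1))
```

```text
hook [   0    0   48   44 1307] [322.30374904 288.23947972]
eye [  6  18  40  26 434] [399.08525346 252.92165899]
hook [329.07710859 293.02544239] [321. 283.] [337. 303.]
eye [398.397361   248.96587777] [391. 239.] [406. 259.]
eyeslack [383.93374675 258.07346226] [376. 248.] [392. 268.]
bbbbbbbbbbbbbbbbbbbbbbaaabba   bbbbbbbbbbbbbbbbbbbbbbbaabbb
bbbbbbabbbbbbbbbbbbbaa999abb   bbbbbbbbbbbbbbbbbbbbba999abb
bbbbbbbbbbbbbbbbbbba999999aa   bbbbbbbbbbbbbbbbbbbaa99999ab
bbbbbbbbbbbbbbbbbaa99999999a   bbbbbbbbbbbbbbbbbba99999999a
bbbbbbbbbbbbbbbaa99999999999   bbbbbbbbbbbbbbbbaa9999999999
bbbbbbbbbbbbbbaa999999999999   bbbbbbbbbbbbbbba999999999999
bbbbbbbbbbbbba99999999999999   a989bbbbbbbbba99999999999999
bbbbbbbbbbbba989999999999999   87789bbbaaaaa989999999999999
bbbbbbbbbaa98999989999899999   777789aaaaa99999a99999899999
bbbbbbbaa9889999998876579999   7777779998889999998876679999
bbbbbbba99778999998855557899   7776558876879999998865557899
bbbbaa9998878999998755555799   7664456556878999998865455799
bbbba99997788889888755457999   6543445556888889888886558999
bba9999975688888888755579999   4
[... 287 characters left out ...]
589999997   4444687643343444334799899997
9999985554443333334699999865   4345886544443333346998799875
9999987554444434447999997544   3447998654444434469998897544
9999999755687667779999765444   445799a98668775689a986765454
9999999977999999999997544444   56679989aa999999998765544444
9999999999999999999765444444   6679886889999999877555444445
9999999999999999997544444444   6788865556777777655445444444
9999999999999999765444444444   8787655555555555555444444444
9999999999999997544444444444   8765445666555555444444444444
9999999999999765444444444444   7544358798666655444444445444
9999999999997544444444444444   5444579999997544444444554454
9999999999765444444445555554   4444689999765444445445555555
```

```bash
python3 -c "
from workcell import bot
print(bot.job_done(), bot.get_obs()['time'])"
```

```text
the job is handed in; nothing more can be done
the job is handed in; nothing more can be done
```

I fitted the spring and handed the job in at about 11.7 s. I gripped the hook tab, lowered the hook through the oblong hole and drew it against the post-side end. I then gripped the eye tab, lifted and stretched the spring about 37 mm, put the eye over the post and let it draw back onto the neck. After that I released it and backed the arm clear.

**Checks that passed**
- **Eye caught:** as I let the spring back, the pull along it dropped from about 13 N to slightly negative, so the post had taken the load.
- **Eye height:** the gripper sat at the same height (85 mm) as when the eye end lay on the rail. After release, the scene image shows the post head uncovered, with the ring around it low down.
- **Eye tab:** in the scene image it stands at the stretched position, not the slack one.
- **Jars:** all three lids are within 0.3 px of their starting places in the scene view.

**Checks that were weak or disagreed**
- **Hook tab:** the final image check on the hook end was spoiled by shadow. That the hook holds rests on the drag felt when I drew it home and on the spring staying stretched.
- **Third jar from above:** the arm hid the jar nearest the post in the last top view, so only the scene view confirms it.
- **Scene camera:** it read about 2 px off from the other cameras, so I used it only for relative comparisons.
- **Final view:** I had used all 12 picture views, so the final check was on pixel values only.

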